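# Set the menu stem in its cam-collar stand

## Robot

A 6-joint arm with a two-finger parallel gripper is mounted at the origin on the work surface. World frame = base frame: x ahead of the robot, y to its left, z up, the work surface at z = 0. Lengths are in mm, angles in rad, forces in N, time in s.
With the tool pointing down it reaches from about 350 to 975 mm from the base axis. Payload 7.1 kg.
Tool frame: the origin (TCP) lies midway between the tips of the shut fingers; the grasp point (between the pads) lies 19 mm behind it (ctrl.grip_depth is the distance from the TCP to the grasp point, in mm); z points along the fingers, y is the line along which they close (so a half turn about z gives the same grasp; the last joint's range is limited). The gripper opens to 88 mm and grips with 3 to 60 N. Pads are 20 mm wide; open, the fingers measure 115 mm over their backs; the gripper's body (75 mm by 178 mm) begins 61 mm behind the grasp point.
Start: joints at [1.224, 0.423, 1.63, -0, 1.089, -0.019], TCP at [201.194, 591.714, 222.675] pointing down, gripper open.
Joint ranges: [-3, 3], [-0.9, 2.11], [0.09, 2.58], [-1.31, 4.45], [0.11, 2.69], [-2.54, 2.54]. Speed limits (rad/s): [2.39, 2.39, 3.01, 3.14, 3.14, 3.14].

## Interface

Orientations are given as a rotation vector (axis times angle).
In Python, from workcell import ctrl, cams gives the robot as it stands.
- The arm moves only by the tool move_arm, never from a script. Its argument "steps" is a list of rows, each a list of 3 entries, a list of its own where there are three numbers: the shift along the tool's x, y, z in units of 25 mm (1.0 is 25 mm), then the turn about the tool's z in units of 5 degrees (1.0 is 5 degrees), then the closure, from 0 (fully open) to 1 (shut). A call has 1 to 20 rows; each row shifts and turns the commanded pose from where the row before left it, along the tool's axes as they then stand; what a row does not reach is not made up. A row lasts 1/12 s, in which the tool goes at most 41.7 mm and 7.16 degrees, less where a joint would pass 70% of its speed; a pose out of reach is approached as far as the arm can. A call is refused whole if a number of a shift passes 1 or a number of a turn 1, either way. A call with a gripper value outside its range is refused whole. The fingers move at their own pace and stop on an object; the grip force is fixed at half the most. Time passes only in rows, so rows that do not move let the fingers close. It gives the time, the measured TCP pose, the force, the opening and the grip force at its end, in the units of the state.
- ctrl.get_obs(): the state, without advancing time (a new reading comes with each control period).
- cams.get_image(name): name is "scene" or "side" or "wrist"; returns a dict with "image" (480x640x3 uint8, red, green, blue), "camera_matrix" (3x3 intrinsics, pixels), "xyz" and "rotation" of the camera in the world; the wrist camera has in their place "mount" (4x4, takes a point from camera to tool coordinates, whose origin is the TCP and whose axes are the flange's). Camera axes: x right, y down, z forward; pixel columns grow to the right and rows downward; lengths in mm; the calibration is good to about 2 mm. A picture is of the moment at which its call begins: read the wrist's pose just before it. There is no depth.
- ctrl.close_job(): hands the job in; it is judged then, once.
Trained networks look in the newest picture that a camera, given by its name, has taken for a name from the list of things; names that differ only in an ending like _2 or _b are one class to them, and where a whole thing is asked for, a point or a joint stands for the part that bears it (a point fixed in the world has none). Each returns a list of dicts, best first, with "p" (0 to 1); they miss things now and then, are a little off and sometimes report something else, mostly with a low value. They report only what shows in the picture. A call takes as long as a camera call. They do not tell look-alikes from the thing itself.
- cams.boxes_of(camera, thing): "rect" ([centre column, centre row, width, height] in pixels, round what is visible of it).
- cams.cut_out(camera, thing): "pixels" (480x640 bool, what is visible of it) and "rect" ([centre column, centre row, width, height] in pixels, round what is visible of it).
The state is a dict: "t": time; "qpos": joint angles; "qvel": joint speeds; "joint_torque": joint torques, N m; "ee_pos": TCP position; "orientation": TCP orientation; "ft_force": force on the tool from outside, world axes, zero at the start; "moment": the same for the moment, N m; "width": finger opening in mm; "grasp_force": force on a finger pad.
Only numpy, scipy, OpenCV 4.12 (cv2) and the standard library are available. Lean on these libraries where they do the work, as an engineer would, in place of code of your own. Each camera call takes 0.05 s, during which the arm holds its last target. There are 200 camera calls.

## Task

Take the loose menu stem out of the wooden rest block and pass its foot down through the collar of the steel menu stand until the middle of the red band on the stem is level with the collar's rim. Holding the stem there, swing the red cam lever anticlockwise (seen from above) until it is fully closed against its stop, and finish still gripping the stem at that height, without letting go. Leave the coffee pot, jam jar, board and butter curler where they are.

Things in the scene. Friction and masses are not known exactly. Their poses are not given: they have to be found in the camera images.
- stem: loose menu stem, 60 to 130 g, upright in the rest block: steel rod 10 mm thick and 100 mm long, foot chamfered, topped by a round dark-wood head 22 mm in diameter, 24 mm tall. Origin at the centre of the foot's end, z up the stem. Grip the head, from above at any yaw (100 to 124 mm above the origin). Let go in the collar, it drops until the head stops on the rim, 20 mm too low
- stem_mark (a point): middle of the red band, the length mark: 80 mm above the stem's foot on its axis; the band is 10 mm tall
- stem_head (a point): centre of the stem's wooden head, 112 mm above the foot, on the axis
- rest: fixed oak rest block 80 x 80 x 55 mm tall with an upright blind hole 12.5 mm wide and 45 mm deep in the middle of its top, in which the stem stands (foot 10 mm above the table). Origin at the centre of its underside
- stand: fixed steel menu stand; origin on the table under the collar's vertical axis. Base plate 110 (x) x 140 (y, -95 to +45) x 14 mm; a post at y = -70 mm carries an arm to the collar, a tube 31 mm thick (37 at the rim) from 98 to 130 mm above the table, with a 13 mm through hole flaring to 19 mm over the top 8 mm. Open space below it
- collar_rim (a point): centre of the collar's mouth at the height of its rim, on the collar's axis, 130 mm above the table
- lever (a joint): turn of the red cam lever about the collar's vertical axis, rad: 0 open, 1.0 fully closed at its stop; grows anticlockwise from above. Starts at 0 to 0.15; light friction (0.05 N m), stays where left. At value q the fin points (1.0 - q) rad clockwise of the stand's -x axis: closed, it points along -x, against a small steel stop lug
- lever_tip (a point): middle of the lever's top edge, 30 mm from the collar's axis, 42 mm above the rim; moves with it. The lever is an upright red fin 8 mm thick, from 4 to 42 mm above the rim and 15 to 45 mm from the axis. A gripper holding the stem's head can sweep it along with a finger's side by turning about the stem's axis
- coffee_pot: bystander: green enamel coffee pot, foot 120 mm in diameter, 171 mm tall, spout to its -y and handle to its +y (175 mm overall). Origin at the centre of its underside
- jam_jar: bystander: closed jam jar 66 mm in diameter, 95 mm tall. Origin at the centre of its underside
- board: bystander: wooden breakfast board 110 x 200 x 14 mm. Origin at the centre of its underside
- butter_curler: bystander: stainless butter curler 150 mm long lying along y on the board. Origin on its underside, near its middle
Mind the look-alikes: they are no part of the job. Leave any blue or turquoise look-alike of the stand alone.

How it is judged:
By the outcome, as a careful person would: the job done as asked, in the order asked, and still so for the second after the job is handed in, while the arm keeps its last pose, push and grip.
It also fails if it takes over 58 s, if anything falls off the work surface, if the arm or the gripper's body presses on something with over 40 N, if the wrist force passes 120 N, or if a joint passes its speed limit or range.

## Working session

There is one attempt and no reset: what is moved stays moved. The work goes in short steps, Python scripts to look and compute and a tool call to move; the robot and the scene stay as the last step left them, time stands still between calls to the robot, and variables do not carry over. Pictures are saved under pics/ and viewed, at most 10 in all, crops included, and the job is handed in when it is done.

Besides the shell and the picture viewer there is one more tool, called after "Call:" as name(argument=value, ...), one argument or row to a line, values as JSON. move_arm: Moves the arm, as the interface text tells. Its arguments: {"type":"object","properties":{"steps":{"type":"array"}},"required":["steps"]}

```bash
mkdir -p pics; cat > h.py <<'E'
import numpy as np, cv2
from workcell import ctrl, cams
from scipy.spatial.transform import Rotation as R
def cam(name):
    o=ctrl.get_obs(); d=cams.get_image(name); K=np.array(d["camera_matrix"])
    if "mount" in d:
        T=np.eye(4);T[:3,:3]=R.from_rotvec(o["orientation"]).as_matrix();T[:3,3]=o["ee_pos"]
        T=T@np.array(d["mount"]);Rc,c=T[:3,:3],T[:3,3]
    else: Rc,c=np.array(d["rotation"]),np.array(d["xyz"])
    if Rc.shape!=(3,3): Rc=R.from_rotvec(Rc.ravel()).as_matrix()
    return d["image"],K,Rc,c
def ray(c,px): 
    v=c[2]@np.linalg.solve(c[1],[px[0],px[1],1.]); return c[3],v/np.linalg.norm(v)
def atz(c,px,z):
    p,v=ray(c,px); return p+v*(z-p[2])/v[2]
def proj(c,X):
    p=c[1]@(c[2].T@(np.array(X,float)-c[3])); return p[:2]/p[2]
def tri(rs):
    A=sum(np.eye(3)-np.outer(v,v) for p,v in rs);b=sum((np.eye(3)-np.outer(v,v))@p for p,v in rs)
    return np.linalg.solve(A,b)
def save(n,im): cv2.imwrite(f"pics/{n}.png",cv2.cvtColor(np.ascontiguousarray(im),cv2.COLOR_RGB2BGR))
E
python3 - <<'E'
from h import *
np.set_printoptions(precision=1,suppress=True)
ims=[]
for n in ["scene","side","wrist"]:
    c=cam(n); ims.append(c[0]); print(n,c[3],c[2].tolist(),c[1][0])
    for t in ["stem","stem_mark","stem_head","rest","stand","lever","lever_tip","coffee_pot","jam_jar","board"]:
        print(t,[(round(b["p"],2),np.round(b["rect"]).tolist()) for b in cams.boxes_of(n,t)[:4]])
save("scene",ims[0]);save("side",ims[1]);save("wrist",ims[2])
E
```

```text
scene [1299.4  370.5  982. ] [[-0.44986161716649536, 0.6529938356484922, -0.6092811961692364], [0.8929761724003714, 0.3175933943352827, -0.31894825818583145], [-0.014767563290122687, -0.6875561696906396, -0.7259810139354945]] [472.5   0.  323.8]
stem [(0.62, [368.0, 260.0, 7.0, 27.0])]
stem_mark [(0.54, [373.0, 259.0, 11.0, 26.0])]
stem_head [(0.69, [369.0, 263.0, 3.0, 24.0])]
rest [(0.71, [372.0, 260.0, 7.0, 19.0]), (0.56, [369.0, 278.0, 45.0, 44.0])]
stand [(0.92, [352.0, 217.0, 55.0, 64.0]), (0.8, [269.0, 230.0, 58.0, 62.0]), (0.74, [217.0, 276.0, 61.0, 72.0]), (0.58, [284.0, 181.0, 51.0, 57.0])]
lever [(0.87, [275.0, 212.0, 27.0, 26.0]), (0.76, [365.0, 199.0, 26.0, 27.0]), (0.72, [215.0, 258.0, 28.0, 20.0]), (0.63, [294.0, 164.0, 27.0, 24.0])]
lever_tip [(0.72, [217.0, 260.0, 22.0, 25.0]), (0.6, [296.0, 166.0, 24.0, 24.0]), (0.53, [367.0, 196.0, 29.0, 24.0])]
coffee_pot [(0.79, [179.0, 219.0, 69.0, 64.0])]
jam_jar [(0.57, [463.0, 322.0, 33.0, 43.0])]
board [(0.84, [282.0, 338.0, 91.0, 74.0])]
side [ 425.9 -838.5  969.4] [[0.9838307393491028, -0.11756645048210501, 0.13511182787911
[... 711 characters left out ...]
 [(0.67, [402.0, 304.0, 17.0, 40.0]), (0.61, [232.0, 331.0, 27.0, 33.0]), (0.6, [246.0, 252.0, 19.0, 33.0]), (0.58, [314.0, 299.0, 19.0, 34.0])]
coffee_pot [(0.7, [366.0, 408.0, 61.0, 80.0]), (0.34, [299.0, 194.0, 21.0, 33.0])]
jam_jar [(0.6, [299.0, 193.0, 21.0, 34.0])]
board [(0.67, [390.0, 278.0, 52.0, 52.0]), (0.38, [314.0, 301.0, 22.0, 37.0])]
wrist [135.1 614.6 385.4] [[0.32205447415131927, 0.9142102184041143, 0.24596868143041473], [0.9467209382388487, -0.31116422654360143, -0.0830438993525352], [0.0006170731470340432, 0.25960836019863087, -0.9657137870692885]] [339.6   0.  317.7]
stem []
stem_mark []
stem_head []
rest []
stand []
lever []
lever_tip []
coffee_pot []
jam_jar []
board []
```

View pics/scene.png

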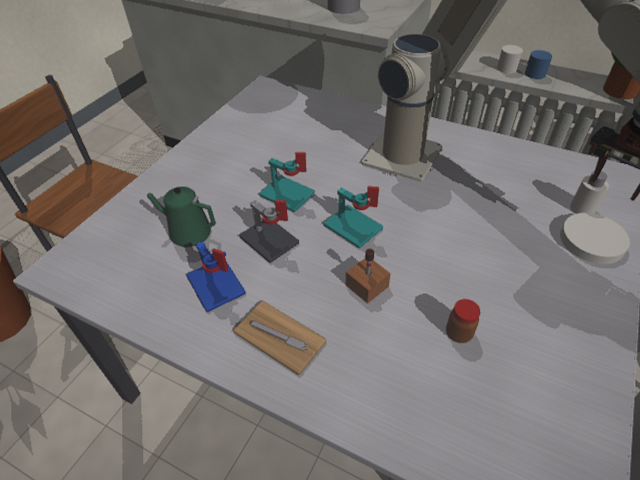

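View pics/side.png

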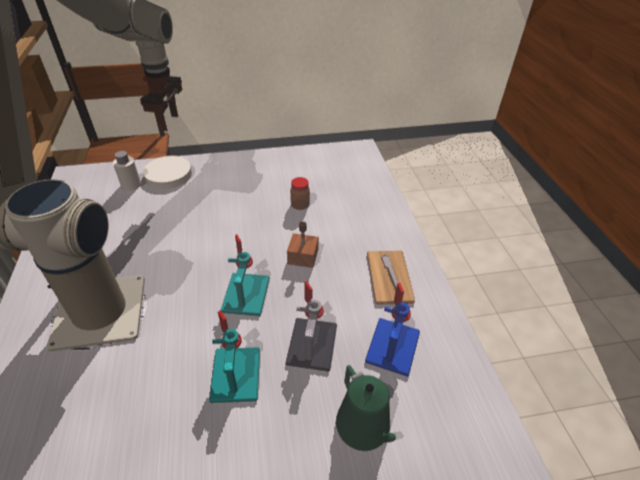

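The scene view has four stands: turquoise at (288,180) and (353,215), blue at (215,275), and the bare-steel/grey one at (269,230). The steel one is the target, and in the side view it's at (312,328). The stem in the block is at (370,262) in scene and (303,235) in side; it's the only one. The jar at (463,320) and the pot at (185,215) are bystanders. Next is a close crop to check that choice, then triangulation.

```bash
python3 - <<'E'
from h import *
np.set_printoptions(precision=1,suppress=True)
a=cam("scene");b=cam("side")
def crop(c,x,y,s=32,k=6): return cv2.resize(c[0][y-s:y+s,x-s:x+s],None,fx=k,fy=k,interpolation=cv2.INTER_CUBIC)
save("crop",np.vstack([np.hstack([crop(a,270,225,32,4),crop(a,370,265,32,4)]),np.hstack([crop(b,313,318,32,4),crop(b,303,235,32,4)])]))
P=lambda p,q:tri([ray(a,p),ray(b,q)])
print("head",P((370,255.5),(303,227.5)), "rest z55",atz(a,(370,272),55),atz(b,(303,243),55))
print("rim",P((267,213),(314,308)),atz(a,(267,213),130),atz(b,(314,308),130))
print("pot",atz(a,(187,238),0),atz(b,(366,430),0),"blue rim",atz(a,(213,262),130),"turq",atz(a,(360,203),130))
o=ctrl.get_obs();print(R.from_rotvec(o["orientation"]).as_matrix(),o["ft_force"],o["t"],o["width"])
c=cam("wrist");T=R.from_rotvec(o["orientation"]).as_matrix();print(T.T@(c[3]-o["ee_pos"]),T.T@c[2])
E
```

```text
head [575.4 115.5 115.8] rest z55 [573.2 120.3  55. ] [576.4 112.5  55. ]
rim [ 556.3 -185.1  121.2] [ 565.9 -180.1  130. ] [ 553.5 -190.4  130. ]
pot [ 644.6 -417.5    0. ] [ 625.1 -441.9    0. ] blue rim [ 767.6 -207.3  130. ] turq [424.   23.8 130. ]
[[-0.9  0.3  0. ]
 [ 0.3  0.9 -0. ]
 [-0.  -0.  -1. ]] [-0.2  0.3  0.1] 1.75 87.743204759066
[  69.9    0.4 -162.6] [[-0.  -1.  -0.3]
 [ 1.  -0.   0. ]
 [-0.  -0.3  1. ]]
```

View pics/crop.png

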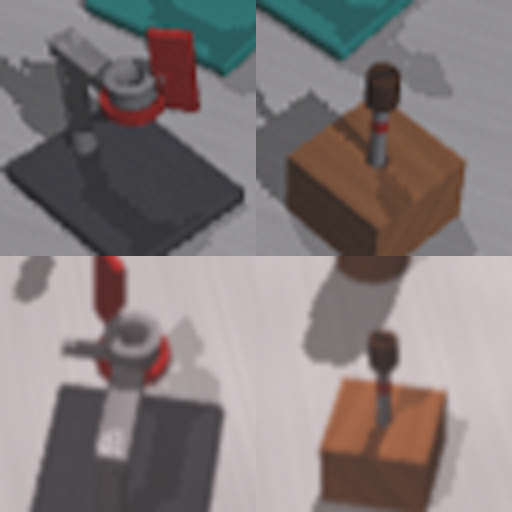

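The crop confirms the grey steel collar with its red fin (scene ~(269,212)) and stop lug, and the stem standing in the oak block with its head at about (370,255). The measured head height of 116 fits the expected 122. Next I move over the stem.

Call:
move_arm(
  steps=[
    [[-1, -0.65, 0], 0, 0],
    [[-1, -0.65, 0], 0, 0],
    [[-1, -0.65, 0], 0, 0],
    [[-1, -0.65, 0], 0, 0],
    [[-1, -0.65, 0], 0, 0],
    [[-1, -0.65, 0], 0, 0],
    [[-1, -0.65, 0], 0, 0],
    [[-1, -0.65, 0], 0, 0],
    [[-1, -0.65, 0], 0, 0],
    [[-1, -0.65, 0], 0, 0],
    [[-1, -0.65, 0], 0, 0],
    [[-1, -0.65, 0], 0, 0],
    [[-1, -0.65, 0], 0, 0],
    [[-1, -0.65, 0], 0, 0],
    [[-1, -0.65, 0], 0, 0],
    [[-1, -0.65, 0], 0, 0],
    [[-1, -0.65, 0], 0, 0],
    [[-1, -0.65, 0], 0, 0],
    [[-1, -0.65, 0], 0, 0],
    [[-1, -0.65, 0], 0, 0],
  ],
)

```text
t: 3.47
ee_pos: [570.7, 121.7, 222.8]
orientation: [0.513, 3.099, 0.0]
ft_force: [0.8, 0.8, 0.6]
width: 87.4
grasp_force: 0.0
```

Call:
move_arm(
  steps=[
    [[0, 0, 0], 1, 0],
    [[0, 0, 0], 1, 0],
    [[0, 0, 0], 1, 0],
    [[0, 0, 0], 1, 0],
    [[0, 0, 0], 1, 0],
    [[0, 0, 0], 1, 0],
    [[0, 0, 0], 1, 0],
    [[0, 0, 0], 1, 0],
    [[0, 0, 0], 1, 0],
    [[0, 0, 0], 1, 0],
    [[0, 0, 0], 1, 0],
    [[0, 0, 0], 1, 0],
    [[0, 0, 0], 1, 0],
    [[0, 0, 0], 1, 0],
    [[0, 0, 0], 1, 0],
    [[0, 0, 0], 1, 0],
    [[0, 0, 0], 1, 0],
    [[0, 0, 0], 1, 0],
  ],
)

```text
t: 4.97
ee_pos: [569.9, 123.0, 222.7]
orientation: [2.558, 1.824, 0.0]
ft_force: [0.9, 0.0, -0.5]
width: 87.7
grasp_force: 0.0
```

Call:
move_arm(
  steps=[
    [[0, 0, 0], 1, 0],
    [[0, 0, 0], 1, 0],
    [[0, 0, 0], 1, 0],
    [[0, 0, 0], 1, 0],
    [[0, 0, 0], 1, 0],
    [[0, 0, 0], 1, 0],
    [[0, 0, 0], 1, 0],
    [[0, 0, 0], 1, 0],
    [[0, 0, 0], 1, 0],
    [[0, 0, 0], 1, 0],
    [[0, 0, 0], 1, 0],
    [[0, 0, 0], 1, 0],
    [[0, 0, 0], 1, 0],
    [[0, 0, 0], 1, 0],
    [[0, 0, 0], 1, 0],
    [[0, 0, 0], 1, 0],
    [[0, 0, 0], 1, 0],
    [[0, 0, 0], 1, 0],
  ],
)

```text
t: 6.47
ee_pos: [570.0, 123.0, 222.7]
orientation: [-3.098, 0.519, -0.0]
ft_force: [0.8, 0.0, 0.1]
width: 87.8
grasp_force: 0.0
```

```bash
python3 - <<'E'
from h import *
np.set_printoptions(precision=3,suppress=True)
o=ctrl.get_obs();T=R.from_rotvec(o["orientation"]).as_matrix();print(o["t"],o["ee_pos"],o["qpos"],T)
c=cam("wrist")
for t in ["stem","stem_head","stem_mark","rest"]:
    print(t,[(round(b["p"],2),np.round(b["rect"]).tolist()) for b in cams.boxes_of("wrist",t)[:3]])
print(proj(c,[575,116,122]),proj(c,[575,116,134]))
save("w1",c[0])
E
```

```text
6.4667 [569.96  123.035 222.738] [0.192 0.362 1.725 0.    1.055 2.095] [[ 0.945 -0.326  0.   ]
 [-0.326 -0.945  0.   ]
 [ 0.    -0.    -1.   ]]
stem [(0.93, [328.0, 226.0, 29.0, 39.0]), (0.23, [303.0, 7.0, 58.0, 12.0])]
stem_head [(0.65, [329.0, 229.0, 30.0, 40.0])]
stem_mark [(0.56, [328.0, 226.0, 28.0, 40.0])]
rest [(0.91, [329.0, 208.0, 85.0, 89.0]), (0.19, [589.0, 129.0, 102.0, 109.0])]
[324.622 228.854] [324.922 232.582]
```

View pics/w1.png

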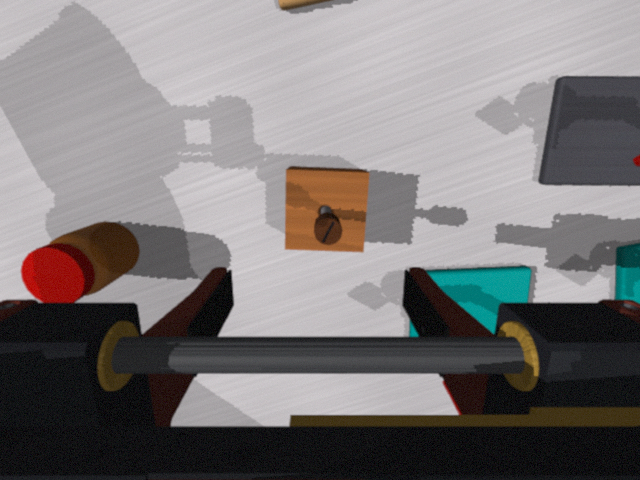

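The wrist view shows the stem head at about (328,229) in the oak block, midway between the open fingers, with the jar well clear at the left. I go lower for a second view.

Call:
move_arm(
  steps=[
    [[0, 0, 1], 0, 0],
    [[0, 0, 1], 0, 0],
    [[0, 0, 0], 0, 0],
  ],
)

```text
t: 6.97
ee_pos: [567.1, 122.5, 168.7]
orientation: [3.098, -0.51, -0.01]
ft_force: [-0.0, -0.8, -1.1]
width: 88.1
grasp_force: 0.0
```

```bash
cat > w.py <<'E'
from h import *
np.set_printoptions(precision=3,suppress=True)
o=ctrl.get_obs();T=R.from_rotvec(o["orientation"]).as_matrix();print(o["t"],o["ee_pos"],o["ft_force"],o["width"])
E
python3 - <<'E'
from w import *
c=cam("wrist")
r=cams.cut_out("wrist","stem_head")
for b in r[:2]:
    print(b["p"],b["rect"]); 
x,y,w,h=map(int,r[0]["rect"])
im=c[0]; s=45; k=im[y-s:y+s,x-s:x+s]
save("w2",cv2.resize(k,None,fx=5,fy=5,interpolation=cv2.INTER_CUBIC)); print(x-s,y-s)
for z in (122,134): print(atz(c,r[0]["rect"][:2],z))
for z in (110,134): print(proj(c,[575,116,z]))
E
```

```text
6.9667 [567.106 122.463 168.742] [-0.024 -0.806 -1.107] 88.05183339274491
0.94 [329.4, 240.2, 37.5, 51.7]
284 195
[576.649 111.664 122.   ]
[580.056 111.003 134.   ]
[323.428 239.511]
[324.186 250.305]
```

View pics/w2.png

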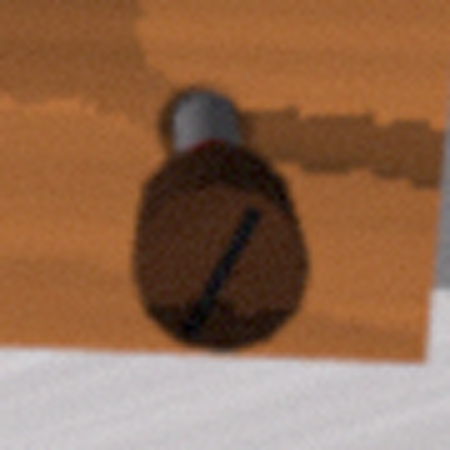

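The crop shows the head's top disc centred at about (328,248), with the rod entering the hole behind it.

```bash
python3 - <<'E'
from w import *
c=cam("wrist"); p=atz(c,(328.2,248),134);print("w2",p, "tool delta",T.T@(p-o["ee_pos"]), T)
# view1 by shifting pose
import copy
o1=np.array([569.96,123.035,222.738]);T1=np.array([[.945,-.326,0],[-.326,-.945,0],[0,0,-1]])
M=np.array(cams.get_image("wrist")["mount"]);c1=(None,c[1],T1@M[:3,:3],T1@M[:3,3]+o1)
print("w1",atz(c1,(328,230),134),tri([ray(c,(328.2,248)),ray(c1,(328,230))]))
a=cam("scene");b=cam("side");print(tri([ray(a,(369.7,253.5)),ray(b,(302.7,225.5))]))
E
```

```text
7.0667 [569.454 122.942 172.334] [0.042 0.447 0.282] 87.69138525346303
w2 [577.033 113.98  134.   ] tool delta [10.12   6.017 38.323] [[ 0.947 -0.321 -0.002]
 [-0.321 -0.947 -0.   ]
 [-0.002  0.001 -1.   ]]
w1 [576.15  113.126 134.   ] [573.718 114.181 123.466]
[575.187 114.889 123.333]
```

Call:
move_arm(
  steps=[
    [[0.38, 0.24, 0], 0, 0],
    [[0, 0, 0.9], 0, 0],
    [[0, 0, 0.9], 0, 0],
    [[0, 0, 0.7], 0, 0],
    [[0, 0, 0.27], 0, 0],
    [[0, 0, 0], 0, 0],
    [[0, 0, 0], 0, 0.3],
    [[0, 0, 0], 0, 0.5],
    [[0, 0, 0], 0, 0.6],
    [[0, 0, 0], 0, 0.65],
    [[0, 0, 0], 0, 0.65],
    [[0, 0, 0], 0, 0.65],
  ],
)

```text
t: 8.27
ee_pos: [577.2, 114.4, 103.9]
orientation: [-3.099, 0.512, -0.001]
ft_force: [-0.9, -0.2, 0.4]
width: 51.1
grasp_force: 0.0
```

```bash
python3 - <<'E'
from w import *
c=cam("wrist"); r=cams.cut_out("wrist","stem_head")
for b in r[:2]: print(b["p"],b["rect"])
g=np.array([0,0,12.-19])
print("exp disc px if centred",proj(c,o["ee_pos"]+[0,0,31]),atz(c,(328,300),134))
save("w3",c[0][200:440,200:460].repeat(2,0).repeat(2,1))
E
```

```text
8.2667 [577.247 114.374 103.938] [-0.9   -0.215  0.363] 51.07450749291583
0.82 [323.6, 295.1, 52.1, 89.3]
exp disc px if centred [318.702 317.729] [583.394 108.11  134.   ]
```

View pics/w3.png

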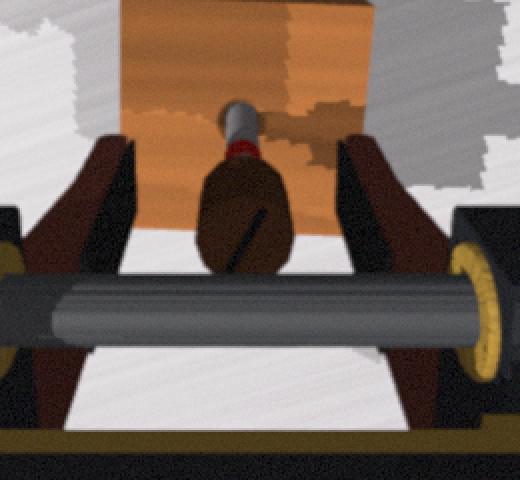

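The view shows the head between the fingers, about 2 mm towards the right finger (crop 245 against a mid-point of 236). I correct that and close.

Call:
move_arm(
  steps=[
    [[0, 0.07, 0.02], 0, 0.65],
    [[0, 0, 0], 0, 0.75],
    [[0, 0, 0], 0, 0.85],
    [[0, 0, 0], 0, 1],
    [[0, 0, 0], 0, 1],
    [[0, 0, 0], 0, 1],
    [[0, 0, 0], 0, 1],
    [[0, 0, 0], 0, 1],
    [[0, 0, 0], 0, 1],
  ],
)

```text
t: 9.12
ee_pos: [576.4, 112.7, 102.9]
orientation: [3.099, -0.513, -0.0]
ft_force: [1.0, 0.4, -0.5]
width: 21.2
grasp_force: 30.0
```

Call:
move_arm(
  steps=[
    [[0, 0, -0.5], 0, 1],
    [[0, 0, -0.9], 0, 1],
    [[0, 0, -0.9], 0, 1],
    [[0, 0, -0.9], 0, 1],
    [[0, 0, -1], 0, 1],
    [[0, 0, -1], 0, 1],
    [[0, 0, -1], 0, 1],
    [[0, 0, -1], 0, 1],
    [[0, 0, 0], 0, 1],
  ],
)

```text
t: 9.87
ee_pos: [579.0, 113.1, 289.3]
orientation: [-3.096, 0.512, -0.014]
ft_force: [0.6, 0.9, -0.0]
width: 21.4
grasp_force: 30.0
```

Call:
move_arm(
  steps=[
    [[0.2, 0.7, 0], 0, 1],
    [[0.2, 0.7, 0], 0, 1],
    [[0.27, 0.96, 0], 0, 1],
    [[0.27, 0.96, 0], 0, 1],
    [[0.27, 0.96, 0], 0, 1],
    [[0.27, 0.96, 0], 0, 1],
    [[0.27, 0.96, 0], 0, 1],
    [[0.27, 0.96, 0], 0, 1],
    [[0.27, 0.96, 0], 0, 1],
    [[0.27, 0.96, 0], 0, 1],
    [[0.2, 0.8, 0], 0, 1],
    [[0.2, 0.7, 0], 0, 1],
    [[0.1, 0.5, 0], 0, 1],
    [[0, 0, 0], 0, 1],
    [[0, 0, 0], 0, 1],
  ],
)

```text
t: 11.12
ee_pos: [559.3, -174.2, 282.7]
orientation: [-3.099, 0.514, 0.001]
ft_force: [0.5, 0.1, -1.1]
width: 21.4
grasp_force: 30.0
```

```bash
python3 - <<'E'
from w import *
print(o["qpos"])
c=cam("wrist")
for t in ["stand","lever","stem","lever_tip"]:
    print(t,[(round(b["p"],2),np.round(b["rect"]).tolist()) for b in cams.boxes_of("wrist",t)[:3]])
s=c[0][60:420,120:560]
print("foot exp",proj(c,o["ee_pos"]-[0,0,93]),"rim guess",proj(c,[560,-185,130]))
save("w4",cv2.resize(s,None,fx=1.8,fy=1.6))
E
```

```text
11.1167 [ 559.349 -174.241  282.724] [ 0.548  0.089 -1.099] 21.437970964969615
[-0.322  0.303  1.662  0.     1.178  1.577]
stand [(0.94, [418.0, 292.0, 96.0, 25.0]), (0.65, [319.0, 48.0, 139.0, 91.0]), (0.51, [293.0, 376.0, 12.0, 9.0])]
lever [(0.9, [281.0, 7.0, 67.0, 14.0]), (0.81, [312.0, 230.0, 62.0, 70.0])]
stem [(0.69, [319.0, 287.0, 51.0, 98.0])]
lever_tip [(0.93, [312.0, 233.0, 62.0, 70.0]), (0.81, [282.0, 7.0, 69.0, 12.0])]
foot exp [318.393 239.902] rim guess [328.845 218.773]
```

View pics/w4.png

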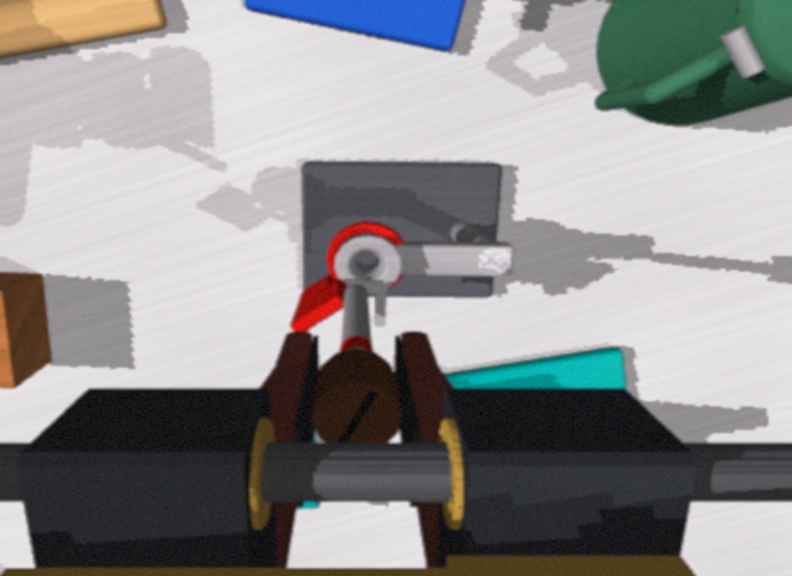

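The view shows the steel stand's rim centred at about (323,223) px, its arm pointing image-right (tool +y) and its lug image-down. The fin lies about 45–50° clockwise of the lug. The stem is held with its foot near (317,238). Next I measure rim and foot.

```bash
python3 - <<'E'
from w import *
c=cam("wrist"); p=atz(c,(323.3,223.1),130); print(p,T.T@(p-o["ee_pos"]))
a=cam("scene");b=cam("side")
P=tri([ray(a,(269.2,211.7)),ray(b,(315.2,305))]);print(P,tri([ray(a,(269.2,211.7)),ray(b,(315.2,305)),ray(c,(323.3,223.1))]))
g=cv2.resize(c[0][190:290,270:370],None,fx=6,fy=6,interpolation=cv2.INTER_CUBIC)
save("w5",g)
f=o["ee_pos"]-[0,0,93]
print("foot exp",proj(c,f),proj(c,f+T@[1,0,0]),proj(c,f+T@[0,1,0]))
E
```

```text
11.3667 [ 559.794 -173.227  282.934] [ 0.024 -0.05  -0.994] 21.36885412660316
[ 558.188 -177.725  130.   ] [ -0.063   4.796 152.933]
[ 557.744 -179.422  127.5  ] [ 557.802 -178.658  127.471]
foot exp [318.361 239.963] [318.362 238.729] [319.641 239.963]
```

View pics/w5.png

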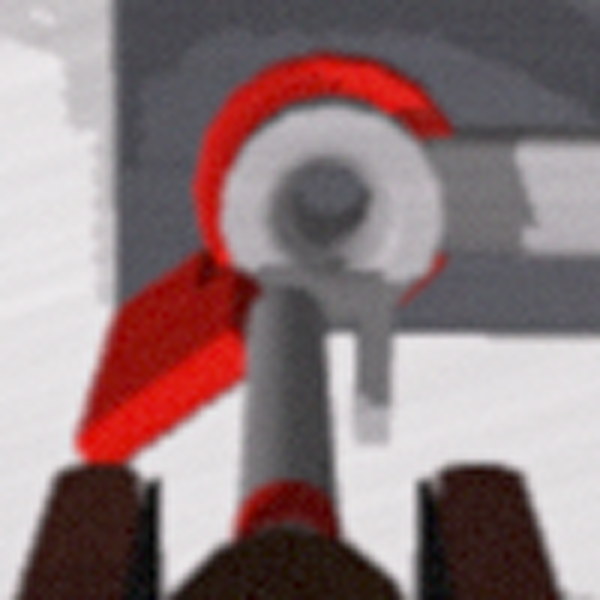

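The crop shows the rim centre at about (325,224) px and the foot at about (318,240), as expected for a stem centred in the grip. I shift over, turn 15° clockwise so the finger clears the fin, and descend to just above the rim.

Call:
move_arm(
  steps=[
    [[-0.02, 0.25, 0], 0, 1],
    [[0, 0, 0], 1, 1],
    [[0, 0, 0], 1, 1],
    [[0, 0, 0], 1, 1],
    [[0, 0, 0.5], 0, 1],
    [[0, 0, 0.6], 0, 1],
    [[0, 0, 0.5], 0, 1],
    [[0, 0, 0.2], 0, 1],
    [[0, 0, 0], 0, 1],
    [[0, 0, 0], 0, 1],
    [[0, 0, 0], 0, 1],
  ],
)

```text
t: 12.43
ee_pos: [557.7, -180.3, 238.8]
orientation: [3.006, -0.913, 0.002]
ft_force: [-0.6, -0.2, -0.7]
width: 21.0
grasp_force: 30.0
```

```bash
python3 - <<'E'
from w import *
c=cam("wrist"); print(o["ee_pos"],T)
g=cv2.resize(c[0][190:290,270:370],None,fx=6,fy=6,interpolation=cv2.INTER_CUBIC)
save("w6",g)
f=o["ee_pos"]-[0,0,93]
q=lambda p:(np.array(p)-[270,190])*6
print("foot exp crop",q(proj(c,f)),"axis at rim height",q(proj(c,[f[0],f[1],130])),q(proj(c,np.array([f[0],f[1],130])+T@[1,0,0])))
E
```

```text
12.4333 [ 557.688 -180.313  238.785] [-0.568 -0.199 -0.746] 21.047051683923122
[ 557.688 -180.313  238.785] [[ 0.831 -0.556  0.001]
 [-0.556 -0.831 -0.   ]
 [ 0.001 -0.    -1.   ]]
foot exp crop [291.818 299.518] axis at rim height [291.613 268.825] [291.617 261.796]
```

View pics/w6.png

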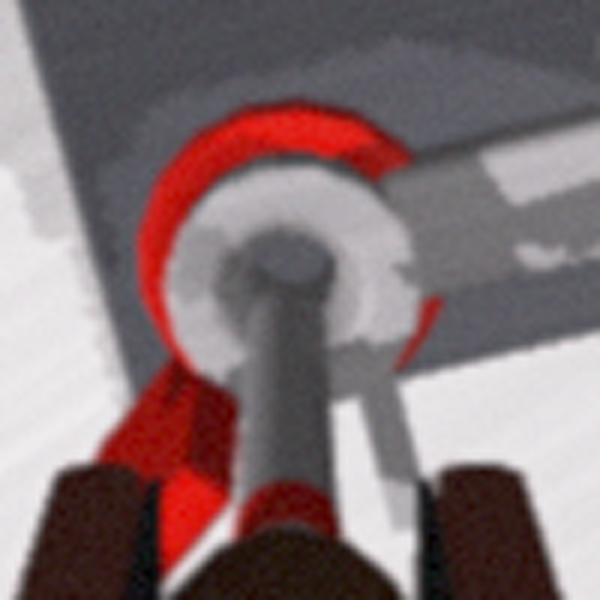

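The view shows the rod centred over the hole sideways, to within about 0.3 mm. The rim centre sits about 1 mm towards tool −x, and the fin is about 48° from the left finger, so it's clear. I start the insertion gently.

Call:
move_arm(
  steps=[
    [[-0.03, 0, 0.3], 0, 1],
    [[0, 0, 0.3], 0, 1],
    [[0, 0, 0.3], 0, 1],
    [[0, 0, 0.1], 0, 1],
    [[0, 0, 0], 0, 1],
    [[0, 0, 0], 0, 1],
  ],
)

```text
t: 12.98
ee_pos: [556.4, -179.5, 212.5]
orientation: [-3.006, 0.913, 0.001]
ft_force: [0.2, -0.2, -0.1]
width: 21.4
grasp_force: 30.0
```

Call:
move_arm(
  steps=[
    [[0, 0, 0.12], 0, 1],
    [[0, 0, 0.12], 0, 1],
    [[0, 0, 0], 0, 1],
    [[0, 0, 0], 0, 1],
  ],
)

```text
t: 13.32
ee_pos: [556.5, -179.5, 206.8]
orientation: [3.006, -0.913, -0.0]
ft_force: [0.5, -0.0, -1.8]
width: 21.6
grasp_force: 30.0
```

The foot is in the bore with no contact force, so I carry on down.

Call:
move_arm(
  steps=[
    [[0, 0, 0.25], 0, 1],
    [[0, 0, 0.25], 0, 1],
    [[0, 0, 0.25], 0, 1],
    [[0, 0, 0.25], 0, 1],
    [[0, 0, 0], 0, 1],
    [[0, 0, 0], 0, 1],
  ],
)

```text
t: 13.82
ee_pos: [556.2, -179.4, 181.2]
orientation: [-3.006, 0.913, 0.002]
ft_force: [-1.0, 0.0, -0.8]
width: 21.4
grasp_force: 30.0
```

Call:
move_arm(
  steps=[
    [[0, 0, 0.25], 0, 1],
    [[0, 0, 0.25], 0, 1],
    [[0, 0, 0.25], 0, 1],
    [[0, 0, 0.25], 0, 1],
    [[0, 0, 0.25], 0, 1],
    [[0, 0, 0.25], 0, 1],
    [[0, 0, 0], 0, 1],
    [[0, 0, 0], 0, 1],
    [[0, 0, 0], 0, 1],
  ],
)

```text
t: 14.57
ee_pos: [556.6, -179.6, 144.5]
orientation: [3.006, -0.913, -0.0]
ft_force: [0.1, -0.4, -0.9]
width: 21.5
grasp_force: 30.0
```

```bash
python3 - <<'E'
from w import *
print(o["moment"],o["qpos"])
c=cam("wrist"); f=o["ee_pos"]-[0,0,93]
q=lambda p:np.round((np.array(p)-[230,180])*4)
print("axis at rim",q(proj(c,[f[0],f[1],130])),"mark exp",q(proj(c,f+[0,0,80])))
a=cam("scene");b=cam("side")
L=cv2.resize(c[0][180:330,230:410],None,fx=4,fy=4,interpolation=cv2.INTER_CUBIC)[:, 160:560]
ca=cv2.resize(a[0][180:230,245:295],(300,300),interpolation=cv2.INTER_CUBIC);cb=cv2.resize(b[0][275:325,290:340],(300,300),interpolation=cv2.INTER_CUBIC)
save("w7",np.hstack([L,np.vstack([ca,cb])]))
E
```

```text
14.5667 [ 556.646 -179.594  144.493] [ 0.125 -0.402 -0.904] 21.49109607670119
[0.097 0.128 0.012] [-0.332  0.465  1.775 -0.     0.902  1.828]
axis at rim [356. 390.] mark exp [356. 394.]
```

View pics/w7.png

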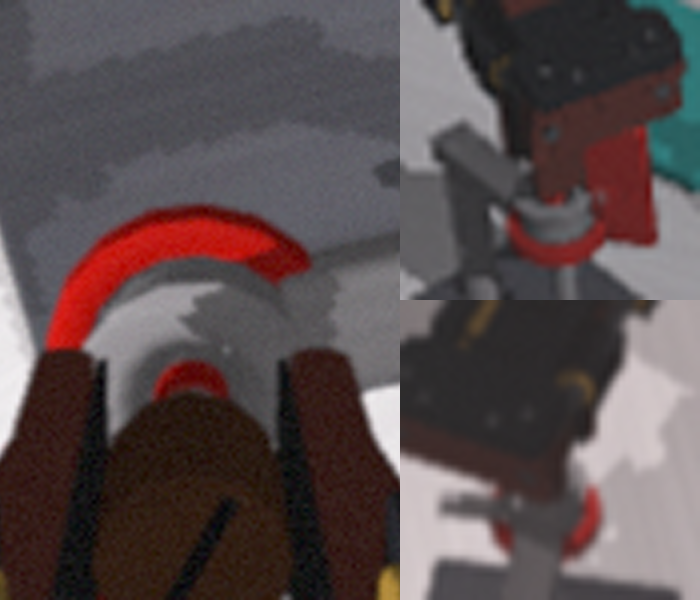

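The view shows the stem through the collar, the red band half inside the mouth, and the finger clear of the fin. I lower 1.6 mm to set the mark level, then sweep anticlockwise.

Call:
move_arm(
  steps=[
    [[0, 0, 0.065], 0, 1],
    [[0, 0, 0], 0, 1],
    [[0, 0, 0], -0.5, 1],
    [[0, 0, 0], -0.5, 1],
    [[0, 0, 0], -0.5, 1],
    [[0, 0, 0], -0.5, 1],
    [[0, 0, 0], -0.5, 1],
    [[0, 0, 0], -0.5, 1],
    [[0, 0, 0], -0.5, 1],
    [[0, 0, 0], -0.5, 1],
    [[0, 0, 0], -0.5, 1],
    [[0, 0, 0], -0.5, 1],
    [[0, 0, 0], -0.5, 1],
    [[0, 0, 0], -0.5, 1],
    [[0, 0, 0], 0, 1],
  ],
)

```text
t: 15.97
ee_pos: [557.6, -179.4, 143.2]
orientation: [-3.14, 0.102, -0.003]
ft_force: [3.0, 2.1, -0.5]
width: 21.7
grasp_force: 30.6
```

Call:
move_arm(
  steps=[
    [[0, 0, 0], -0.5, 1],
    [[0, 0, 0], -0.5, 1],
    [[0, 0, 0], -0.5, 1],
    [[0, 0, 0], -0.5, 1],
    [[0, 0, 0], -0.5, 1],
    [[0, 0, 0], -0.5, 1],
    [[0, 0, 0], -0.5, 1],
    [[0, 0, 0], -0.5, 1],
    [[0, 0, 0], -0.5, 1],
    [[0, 0, 0], -0.5, 1],
    [[0, 0, 0], -0.5, 1],
    [[0, 0, 0], -0.5, 1],
    [[0, 0, 0], 0, 1],
  ],
)

```text
t: 17.05
ee_pos: [557.5, -178.0, 143.1]
orientation: [-3.058, -0.712, -0.004]
ft_force: [5.3, 9.3, 0.6]
width: 21.5
grasp_force: 31.0
```

```bash
python3 - <<'E'
from w import *
print(o["moment"],np.degrees(np.arctan2(T[1,1],T[0,1])),o["qpos"][5])
E
```

```text
17.05 [ 557.482 -178.049  143.14 ] [5.291 9.324 0.588] 21.48393115478912
[ 1.373 -0.515 -0.199] -63.792718593092154 0.7802231461486162
```

```bash
cat > lev.py <<'E'
from w import *
C=np.array([557,-179.3]); 
def fin(c,q,yaw=-18.7):
    a=np.radians(180+yaw)-(1-q); u=np.array([np.cos(a),np.sin(a)]);n=np.array([-u[1],u[0]])
    P=[proj(c,[*(C+r*u+s*n),z]) for r in(15,45) for s in(-4,4) for z in(134,172)]
    m=np.zeros((480,640),np.uint8);cv2.fillConvexPoly(m,cv2.convexHull(np.float32(P)).astype(np.int32),1);return m>0
for n in ["scene","side","wrist"]:
    c=cam(n);I=c[0].astype(int);red=(I[...,0]>90)&(I[...,0]>2.2*I[...,1])&(I[...,0]>2.2*I[...,2])
    x,y=proj(c,[*C,150]).astype(int);w=np.zeros_like(red);s=70 if n=="wrist" else 28;w[max(0,y-s):y+s,max(0,x-s):x+s]=1;red&=w
    print(n,red.sum(),"red inside fin model:",[(q,int((red&fin(c,q)).sum()),int(fin(c,q).sum())) for q in (0,.2,.4,.6,.7,.8,.9,1.0,1.1)])
    if n!="wrist":
        for r in range(y-26,y+22): print("".join("#" if red[r,k] else "." for k in range(x-28,x+28))) if red[r].any() else 0
E
python3 lev.py
```

```text
17.05 [ 557.482 -178.049  143.14 ] [5.291 9.324 0.588] 21.48393115478912
scene 176 red inside fin model: [(0, 84, 182), (0.2, 85, 171), (0.4, 88, 176), (0.6, 83, 184), (0.7, 79, 179), (0.8, 73, 173), (0.9, 68, 175), (1.0, 58, 163), (1.1, 45, 157)]
.......................................#................
.....................................###................
.....................................###................
.....................................######.............
.....................................######.............
.....................................######.............
.....................................######.............
.....................................######.............
.....................................######.............
.....................................######.............
.....................................#######............
.....................................#######............
.....................................#######............
.....................................#######............
......................................######..........
[... 1877 characters left out ...]
...........
...................................#....................
...................................##...................
...................................##...................
...................................##...................
..................................###...................
....................##...........###....................
.....................#..........####....................
................................###.....................
................................##......................
wrist 1226 red inside fin model: [(0, 3, 3301), (0.2, 2, 3397), (0.4, 1, 3395), (0.6, 0, 3334), (0.7, 0, 3219), (0.8, 0, 3088), (0.9, 0, 2972), (1.0, 0, 2862), (1.1, 0, 2744)]
```

```bash
cat > ext.py <<'E'
import contextlib,io
with contextlib.redirect_stdout(io.StringIO()):
    from lev import *
print(o["t"])
for n in ["scene","side"]:
    c=cam(n);I=c[0].astype(int);red=(I[...,0]>90)&(I[...,0]>2.2*I[...,1])&(I[...,0]>2.2*I[...,2])
    x,y=proj(c,[*C,150]).astype(int);w=np.zeros_like(red);w[y-40:y+(-2 if n=="side" else -4),x-35:x+35]=1;red&=w
    e=lambda m:(np.nonzero(m)[1].min()-x,np.nonzero(m)[1].max()-x,np.nonzero(m)[0].min()-y,np.nonzero(m)[0].max()-y)
    print(n,"obs",e(red),[(q,*map(int,e(fin(c,q)))) for q in(0,.5,.6,.7,.75,.8,.85,.9,.95,1.0)])
E
python3 ext.py
```

```text
17.2
scene obs (np.int64(9), np.int64(34), np.int64(-40), np.int64(-5)) [(0, 4, 17, -7, 8), (0.5, 4, 17, -11, 4), (0.6, 4, 17, -12, 4), (0.7, 4, 17, -13, 3), (0.75, 3, 16, -13, 3), (0.8, 3, 16, -14, 3), (0.85, 3, 16, -14, 3), (0.9, 3, 15, -15, 3), (0.95, 3, 15, -15, 3), (1.0, 2, 14, -15, 2)]
side obs (np.int64(-18), np.int64(-7), np.int64(-6), np.int64(-3)) [(0, -9, -1, -19, 1), (0.5, -16, -4, -16, 3), (0.6, -17, -4, -15, 3), (0.7, -18, -5, -13, 4), (0.75, -18, -5, -13, 4), (0.8, -18, -5, -12, 4), (0.85, -19, -5, -11, 4), (0.9, -19, -6, -11, 5), (0.95, -19, -6, -10, 5), (1.0, -19, -6, -9, 5)]
```

```bash
cat > fit.py <<'E'
import contextlib,io
with contextlib.redirect_stdout(io.StringIO()):
    from lev import *
def reds(I):
    I=I.astype(int);return (I[...,0]>90)&(I[...,0]>2.2*I[...,1])&(I[...,0]>2.2*I[...,2])
def rows(m,x,y):
    r,k=np.nonzero(m);return [int(v) for v in (k.min()-x,k.max()-x,r.min()-y,r.max()-y)]
c=cam("side");x,y=proj(c,[*C,150]).astype(int);print("centre",x,y)
for nm,I in [("initial",cv2.imread("pics/side.png")[...,::-1]),("now",c[0])]:
    n,l,st,ce=cv2.connectedComponentsWithStats(reds(I)[y-40:y+40,x-40:x+40].astype(np.uint8))
    print(nm,[(s[:5]-[40,40,0,0,0]).tolist() for s in st[1:] if s[4]>15])
print([(q,rows(fin(c,q),x,y)) for q in (0,.1,.15,.5,.7,.8,.9,1.0,1.1)])
E
python3 fit.py
```

```text
centre 314 298
initial [[-9, -17, 6, 10, 26], [4, 10, 5, 9, 21]]
now [[-18, -6, 12, 14, 134], [4, 10, 5, 9, 22]]
[(0, [-9, -1, -19, 1]), (0.1, [-11, -1, -19, 1]), (0.15, [-11, -2, -19, 1]), (0.5, [-16, -4, -16, 3]), (0.7, [-18, -5, -13, 4]), (0.8, [-18, -5, -12, 4]), (0.9, [-19, -6, -11, 5]), (1.0, [-19, -6, -9, 5]), (1.1, [-19, -6, -8, 6])]
```

The side-view fit puts the fin near q≈1, and the force has risen to about 11 N, well above lever friction. I nudge a little further to see whether it's really at the stop.

Call:
move_arm(
  steps=[
    [[0, 0, 0], -0.5, 1],
    [[0, 0, 0], 0, 1],
    [[0, 0, 0], 0, 1],
    [[0, 0, 0], 0, 1],
  ],
)

```text
t: 17.98
ee_pos: [557.7, -177.5, 143.1]
orientation: [-3.042, -0.775, -0.004]
ft_force: [4.4, 12.3, -0.6]
width: 21.3
grasp_force: 31.7
```

```bash
python3 - <<'E'
from w import *
print(o["moment"],np.degrees(np.arctan2(T[1,1],T[0,1])),o["qpos"])
E
python3 fit.py
```

```text
17.9833 [ 557.701 -177.489  143.127] [ 4.431 12.271 -0.603] 21.310512907106656
[ 1.888 -0.685 -0.222] -61.428681544026205 [-0.33   0.467  1.776  0.005  0.898  0.739]
centre 314 298
initial [[-9, -17, 6, 10, 26], [4, 10, 5, 9, 21]]
now [[-18, -6, 12, 14, 133], [4, 10, 5, 9, 22]]
[(0, [-9, -1, -19, 1]), (0.1, [-11, -1, -19, 1]), (0.15, [-11, -2, -19, 1]), (0.5, [-16, -4, -16, 3]), (0.7, [-18, -5, -13, 4]), (0.8, [-18, -5, -12, 4]), (0.9, [-19, -6, -11, 5]), (1.0, [-19, -6, -9, 5]), (1.1, [-19, -6, -8, 6])]
```

The fin hasn't moved in the image. The force now points at 70°, exactly normal to a closed fin, and 13 N × ~20 mm far exceeds lever friction, so the lever is on its stop. I ease the push slightly and re-check.

Call:
move_arm(
  steps=[
    [[0, 0, 0], 0.5, 1],
    [[0, 0, 0], 0.3, 1],
    [[0, 0, 0], 0, 1],
    [[0, 0, 0], 0, 1],
    [[0, 0, 0], 0, 1],
  ],
)

```text
t: 18.6
ee_pos: [557.3, -178.4, 143.1]
orientation: [-3.068, -0.669, -0.003]
ft_force: [4.8, 6.4, 0.7]
width: 21.3
grasp_force: 30.7
```

```bash
python3 - <<'E'
from w import *
print(o["moment"],o["grasp_force"],np.degrees(np.arctan2(T[1,1],T[0,1])))
c=cam("wrist");I=c[0].astype(int);red=(I[...,0]>80)&(I[...,0]>2.2*I[...,1])&(I[...,0]>2.2*I[...,2])
f=o["ee_pos"]-[0,0,92.9];x,y=proj(c,f+[0,0,80]);print("mark px",x,y)
n,l,st,ce=cv2.connectedComponentsWithStats(red[230:330,240:400].astype(np.uint8));print([(s+[240,230,0,0,0]).tolist() for s in st[1:] if s[4]>20])
print("band top front/back",proj(c,f+[0,0,85]+T@[5,0,0]),"rim front y",proj(c,[*f[:2],130]+T@[9.5,0,0]),"head near low",proj(c,f+[0,0,100]+T@[11,0,0]))
E
python3 fit.py
```

```text
18.6 [ 557.344 -178.427  143.14 ] [4.782 6.371 0.675] 21.29736516226341
[ 1.078 -0.426 -0.108] 30.729968324303627 -65.40469471572906
mark px 317.3202951254961 279.1284941197905
[[279, 233, 75, 36, 1118], [309, 270, 18, 10, 114]]
band top front/back [317.298 273.946] rim front y [317.315 262.755] head near low [317.231 273.593]
centre 314 298
initial [[-9, -17, 6, 10, 26], [4, 10, 5, 9, 21]]
now [[-18, -6, 12, 14, 133], [4, 10, 5, 9, 22]]
[(0, [-9, -1, -19, 1]), (0.1, [-11, -1, -19, 1]), (0.15, [-11, -2, -19, 1]), (0.5, [-16, -4, -16, 3]), (0.7, [-18, -5, -13, 4]), (0.8, [-18, -5, -12, 4]), (0.9, [-19, -6, -11, 5]), (1.0, [-19, -6, -9, 5]), (1.1, [-19, -6, -8, 6])]
```

The fin is unchanged at its stop, still lightly pressed at 8 N. The stem is gripped at 31 N with the mark at about 130.2 mm against the 130 mm rim. I hand in.

```bash
python3 -c "
from workcell import ctrl
print(ctrl.close_job())"
```

```text
the job is handed in; nothing more can be done
None
```

I handed the job in at about 19 s: the stem is through the steel collar, still gripped with its red mark about level with the rim (130.2 mm worked out from the grip height, rim 130), and the lever is closed against its stop, judged by force and a side-view fit, not by eye.

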